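Scrap the broken terrain tiles through the sprung flap

ROBOT

A 6-joint arm with a two-finger parallel gripper is mounted at the origin on the work surface. World frame = base frame: x ahead of the robot, y to its left, z up, the work surface at z = 0. Lengths are in mm, angles in rad, forces in N, time in s.
With the tool pointing down it reaches from about 275 to 750 mm from the base axis. Payload 10.2 kg.
Tool frame: the origin (TCP) lies at the very end of the fingers, on their centre line; the grasp point (between the pads) lies 19 mm behind it (ctrl.tcp_to_grasp is the distance from the TCP to the grasp point, in mm); z points along the fingers, x is the direction in which the jaws open and shut, and the axes are right-handed (so a half turn about z gives the same grasp; the last joint's range is limited). The gripper opens to 85 mm and grips with 20 to 120 N. Pads are 22 mm wide; open, the fingers measure 114 mm over their backs; the gripper's body (76 mm by 85 mm) begins 54 mm behind the grasp point. The pads swing forward as they close: fully open they stand 13 mm farther back than shut.
Start: joints at [0.939, 0.313, 1.498, -0, 1.331, -0.223], TCP at [208.705, 481.74, 199.194] pointing down, gripper open.
Joint ranges: [-2.94, 2.94], [-0.97, 2.17], [0.19, 2.56], [-1.23, 4.37], [0.02, 3.11], [-2.88, 2.88]. Speed limits (rad/s): [2.39, 2.39, 3.01, 3.14, 3.14, 3.14].

INTERFACE

Orientations are given as a unit quaternion [w, x, y, z].
In Python, from rig import monitor, vision, order, ctrl gives the robot as it stands. The module is installed in compiled form; this text tells all that it offers.
- The arm moves only by the shell command python3 -m pendant 'ROWS' [FORCE]. ROWS is JSON, a list that holds one entry, the list of rows, each a list of 5 numbers: the closure, from -1 (fully open) to 1 (shut), then the shift along the world's x, y, z in m, then the turn about the world's z in degrees. In form: [[[fingers, dx, dy, dz, spin], ...]]. A call has 1 to 20 rows; each row is the pose to reach, as a shift and turn from the pose commanded when the call began; what a row does not reach only later rows make up. A row lasts 1/10 s, in which the tool goes at most 50 mm and 8.59 degrees, less where a joint would pass 70% of its speed; a pose out of reach is approached as far as the arm can. A call with a gripper value outside its range is refused whole. The fingers move at their own pace and stop on an object; FORCE is the grip in N (left out, the last holds). Time passes only in rows, so rows that repeat a pose let the fingers close. It gives the time, the measured TCP pose, the force and the opening at its end, in the units of the state.
- monitor.sense(): the state, without advancing time (a new reading comes with each control period).
- vision.capture(name): name is "scene" or "top"; returns (picture, depth): 480x640x3 uint8, red, green, blue; 480x640 float32, mm along the optical axis (not along the pixel's ray), 0 where there is no reading.
- vision.camera_info(name): a dict with "fov_y" (degrees; the focal length in pixels is half the picture's height over the tangent of half this angle, whatever the lens; pixels are square), "cx", "cy" (the principal point, pixels), "R" (3x3) and "t" (3): a world point X has camera coordinates R X + t. Camera axes: x right, y down, z forward; pixel columns grow to the right and rows downward; lengths in mm; the calibration is good to about 2 mm. A picture is of the moment at which its call begins. camera_info takes no time and is no camera call.
- order.finish_job(): hands the job in, once; it reports no verdict.
The state is a dict: "time_s": time; "joints": joint angles; "dq": joint speeds; "tau": joint torques, N m; "eef_pos": TCP position; "ee_rot": TCP orientation; "force": force on the tool from outside, world axes, zero at the start; "wrist_torque": the same for the moment, N m; "grip_width": opening from 0.0 (shut) to 1.0 (fully open).
Only numpy, scipy, OpenCV 4.12 (cv2) and the standard library are available. Lean on these libraries where they do the work, as an engineer would, in place of code of your own. Each camera call takes 0.05 s, during which the arm holds its last target.

TASK

At the gaming club's table, take the two broken red terrain tiles out of the rack and put them into the green scrap box: push each one edge-on through the opening in the sloping lid, easing the sprung flap open and holding it clear until the tile has dropped to the bottom. Do not force the gripper hard against the box, leave the sound grey tiles standing in the rack and the things around undisturbed, and let the flap spring shut at the end.

Things in the scene. Friction and masses are not known exactly. Their poses are not given: they have to be found in the camera images.
- scrap_box: Green scrap box fixed to the table, 220 mm deep (own x), 190 mm wide (own y), walls 6 mm, hollow to a floor 5 mm up. Origin under its centre at table height, z up; low front faces own -x (roughly to the robot, yaw varies). Lid slopes 30 degrees, from 147 mm high in front to 273 mm at the back. In its frame, up the slope is (0.866, 0, 0.5), square into the lid (0.5, 0, -0.866).
- opening (a point): Centre of the opening on the lid's upper surface, 210 mm above the box's origin; axes as the box's. Opening, framed by a yellow 10 mm band: 72 mm up the slope, 100 mm across (own y); lid 6 mm thick. A tile passes only edge-on, its 8 mm thickness along the slope. Free depth below, square to the lid: over 110 mm.
- low_wall (a point): Middle of the inner end of a wall along the opening's low edge, reaching 45 mm into the box square to the lid. Because of it tile and fingers must go in tilted, about square to the lid.
- flap (a joint): Opening angle (rad) of the steel flap, hinged inside along the opening's high edge, swinging inward and down: 0 shut, 1.4 fully open. 71 mm from hinge to free edge, 98 mm wide, 4 mm thick, face 2 mm under the lid's surface when shut. Spring torque to shut: 0.07 N m plus 0.12 N m per rad (1 N at the free edge at first, 3 N wide open).
- flap_edge (a point): Middle of the flap's free edge; at the opening's low edge when shut. The flap leans on whatever is in the opening: if only the tile holds it, a tile let go can be pinched against the low wall or pushed up. With the fingertips some 45 mm into the opening, the upper finger's back holds the flap clear and the tile drops freely.
- rack: Wooden rack fixed to the table, 100 mm (own x) by 208 mm (own y), base 8 mm thick. Origin under its centre at table height. Four slots along own x at y = -78, -26, 26, 78 mm, each 11 mm wide between fins 5 mm thick and 70 mm long that rise to 36 mm above the table. The tiles stand in them in any order.
- reject_a: Broken terrain tile, dark red with grey stone patches, its upper +x corner snapped off (20 x 20 mm gone: the top edge runs from x = -42 to +22 mm). 84 mm wide (own x), 8 mm thick (own y), 76 mm high (own z), about 60 g. Origin at the centre of that outline. Starts on edge in a rack slot, its x along the rack's x, top edge 84 mm above the table.
- reject_b: Broken terrain tile, dark red with grey stone patches, its upper +x corner snapped off (20 x 20 mm gone: the top edge runs from x = -42 to +22 mm). 84 mm wide (own x), 8 mm thick (own y), 76 mm high (own z), about 60 g. Origin at the centre of that outline. Starts on edge in a rack slot, its x along the rack's x, top edge 84 mm above the table.
- good_a: Sound terrain tile, plain grey, whole; leave it standing in the rack. 84 mm wide (own x), 8 mm thick (own y), 76 mm high (own z), about 60 g. Origin at the centre of that outline. Starts on edge in a rack slot, its x along the rack's x, top edge 84 mm above the table.
- good_b: Sound terrain tile, plain grey, whole; leave it standing in the rack. 84 mm wide (own x), 8 mm thick (own y), 76 mm high (own z), about 60 g. Origin at the centre of that outline. Starts on edge in a rack slot, its x along the rack's x, top edge 84 mm above the table.
- bottle: Bystander: clear water bottle with white cap, 64 mm across, 200 mm tall; origin under its centre.
- paint_pot: Bystander: blue-and-white paint pot, 42 mm across, 60 mm tall; origin under its centre.
- tape: Bystander: green tape measure, 62 x 34 x 50 mm; origin under its centre.
Mind the look-alikes: they are no part of the job. What is shaped like the reject_b but turquoise is not meant.

How it is judged (in metres and radians):
On the way, in this order (a step that is already met when the one before it is completed fails the run):
1. one broken tile has dropped into the scrap box (((x of reject_a in the frame of scrap_box between -0.11 and 0.11 m and y of reject_a in the frame of scrap_box between -0.095 and 0.095 m and z of reject_a in the frame of scrap_box between 0 and 0.11 m) or (x of reject_b in the frame of scrap_box between -0.11 and 0.11 m and y of reject_b in the frame of scrap_box between -0.095 and 0.095 m and z of reject_b in the frame of scrap_box between 0 and 0.11 m))), for 0.1 s.
2. both broken tiles have dropped into the scrap box (x of reject_a in the frame of scrap_box between -0.11 and 0.11 m and y of reject_a in the frame of scrap_box between -0.095 and 0.095 m and z of reject_a in the frame of scrap_box between 0 and 0.11 m and x of reject_b in the frame of scrap_box between -0.11 and 0.11 m and y of reject_b in the frame of scrap_box between -0.095 and 0.095 m and z of reject_b in the frame of scrap_box between 0 and 0.11 m), for 0.1 s.
At the end, for the whole second after the job is handed in: Both broken tiles are down inside the scrap box (centres within its walls and less than 110 mm above the table), the flap is shut (under 0.08 rad), and both grey tiles stand in their rack slots, moved less than 20 mm and leaning under 0.2 rad (all of step 2 and value of joint flap below 0.08 rad and horizontal distance between each of good_a, good_b and rack below 0.1 m and distance of each of good_a, good_b from where it was at the start of the episode below 0.02 m and angle between each of good_a, good_b's own z axis and vertical below 0.2 rad); the robot touches nothing.
It fails at once if a sound grey tile is moved more than 20 mm (distance of any of good_a, good_b from where it was at the start of the episode above 0.02 m).
It fails at once if the bottle, paint pot or tape measure is moved more than 30 mm (distance of any of bottle, paint_pot, tape from where it was at the start of the episode above 0.03 m).
It fails at once if the gripper presses on the scrap box or its flap with more than 30 N (contact force between the fingers and scrap_box above 30 N).
It also fails if it takes over 69 s, if anything falls off the work surface, if the arm or the gripper's body presses on something with over 40 N, if the wrist force passes 120 N, or if a joint passes its speed limit or range.

## Working session

There is one attempt and no reset: what is moved stays moved. The work goes in short steps, Python scripts to look and compute and a shell command to move; the robot and the scene stay as the last step left them, time stands still between calls to the robot, and variables do not carry over. Pictures are saved under pics/ and viewed, and the job is handed in when it is done.

```bash
ls -la; mkdir -p pics; python3 - <<'E'
from rig import monitor, vision, order, ctrl
import cv2,numpy as np
print(monitor.sense()); print(ctrl.tcp_to_grasp,[a for a in dir(ctrl) if a[0]!='_'])
for n in("scene","top"):
    p,d=vision.capture(n); cv2.imwrite(f"pics/{n}0.png",p[:,:,::-1]); np.save(f"{n}0.npy",d); print(n,vision.camera_info(n))
E
```

```text
total 12
drwxr-xr-x  3 agent agent 4096 Dec  6 23:12 .
drwxr-xr-x 23 root  root  4096 Dec  6 23:12 ..
drwxr-xr-x  2 agent agent 4096 Dec  6 23:12 pics
{'time_s': 0.0, 'joints': array([ 9.38599899e-01,  3.13454992e-01,  1.49842576e+00, -1.34765103e-05,
        1.33099887e+00, -2.23374359e-01]), 'dq': array([ 0.00115619, -0.00024153,  0.00046655, -0.00010463, -0.00055027,
        0.00031105]), 'tau': array([ 5.49465403e-04, -4.12264252e+01, -2.59746748e+01, -1.74322222e-04,
        4.08560285e-03, -7.70663405e-06]), 'eef_pos': array([208.52715928, 481.49087113, 198.63680923]), 'ee_rot': array([ 2.31375170e-04,  8.35920218e-01,  5.48850594e-01, -6.00483980e-04]), 'force': array([-0.12396281, -0.95715738,  0.27828251]), 'wrist_torque': array([-0.02066104,  0.02020932,  0.01800851]), 'grip_width': 0.9984218308249011}
18.700000000000003 ['PlanningError', 'tcp_to_grasp']
scene {'fov_y': 45.21974514311503, 'cx': 329.91923425029603, 'cy': 241.58285363233193, 'R': array([[ 0.74164283,  0.67043875, -0.02185824],
       [ 0.43786659, -0.50854173, -0.74138934],
       [-0.50817197,  0.5402751 , -0.67071906]]), 't': array([-513.06614712,  -95.21112847, 1751.19298816])}
top {'fov_y': 53.33945937776854, 'cx': 318.8004267197346, 'cy': 246.34832716190064, 'R': array([[ 0.01656773, -0.99985012,  0.00502412],
       [-0.98222168, -0.01721494, -0.18693371],
       [ 0.18699218, -0.00183774, -0.98235968]]), 't': array([ 122.27582404,  608.20990304, 1068.07711403])}
```

View pics/scene0.png

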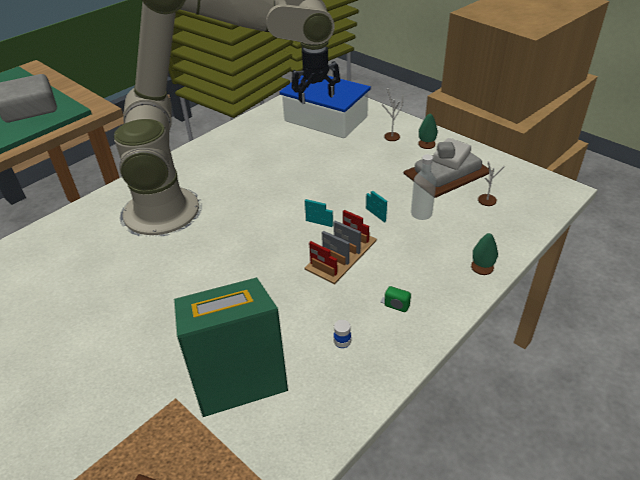

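View pics/top0.png

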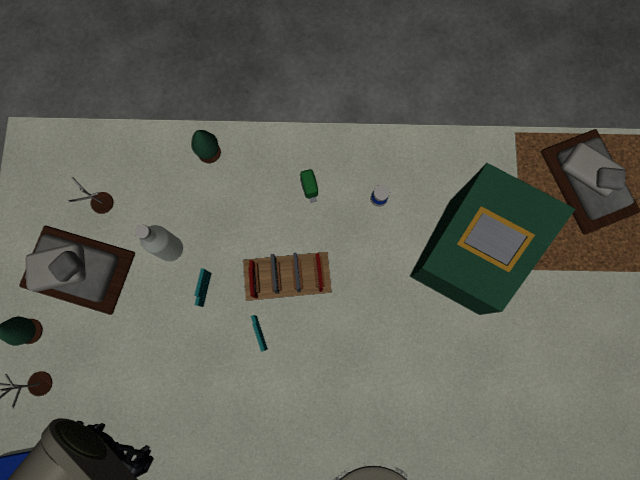

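```bash
cat > h.py <<'E'
import numpy as np,cv2
from rig import monitor, vision, order, ctrl
def K(n):
    c=vision.camera_info(n); f=240/np.tan(np.radians(c['fov_y']/2)); return f,c['cx'],c['cy'],np.array(c['R']),np.array(c['t'])
def cloud(n,d):
    f,cx,cy,R,t=K(n); v,u=np.mgrid[0:480,0:640]
    P=np.stack([(u-cx)/f*d,(v-cy)/f*d,d],-1); return (P-t)@R   # world
def atz(n,uv,z):
    f,cx,cy,R,t=K(n); uv=np.atleast_2d(uv).astype(float)
    r=np.c_[(uv[:,0]-cx)/f,(uv[:,1]-cy)/f,np.ones(len(uv))]@R; c=-t@R
    return c+r*((z-c[2])/r[:,2])[:,None]
def proj(n,X):
    f,cx,cy,R,t=K(n); p=np.atleast_2d(X)@R.T+t; return np.c_[p[:,0]/p[:,2]*f+cx,p[:,1]/p[:,2]*f+cy]
E
python3 - <<'E'
from h import *
for n,crops in(("top",[(235,240,110,70,7),(400,150,190,175,4)]),("scene",[(295,195,100,95,6),(165,270,135,150,4)])):
    im=cv2.imread(f"pics/{n}0.png"); d=np.load(f"{n}0.npy"); W=cloud(n,d)
    for i,(x,y,w,h,s) in enumerate(crops):
        cv2.imwrite(f"pics/{n}0_c{i}.png",cv2.resize(im[y:y+h,x:x+w],None,fx=s,fy=s,interpolation=cv2.INTER_CUBIC))
    hsv=cv2.cvtColor(im,cv2.COLOR_BGR2HSV)
    m=cv2.inRange(hsv,(15,150,120),(35,255,255)); k,l,st,ce=cv2.connectedComponentsWithStats(m)
    for j in range(1,k):
        if st[j,4]>60:
            P=W[(l==j)]; P=P[P[:,2]>-50]; print(n,'yellow',st[j],P.mean(0),P.min(0),P.max(0))
    print('table z',np.median(W[300:330,360:400][...,2]) if n=="top" else np.median(W[200:230,240:280][...,2]))
    m=((cv2.inRange(hsv,(0,140,60),(8,255,255)))|(cv2.inRange(hsv,(172,140,60),(180,255,255)))); k,l,st,ce=cv2.connectedComponentsWithStats(m)
    for j in range(1,k):
        if st[j,4]>20:
            P=W[(l==j)]; print(n,'red',st[j],np.median(P,0),P.min(0),P.max(0))
E
```

```text
top yellow [458 207  76  65 732] [ 597.80583508 -223.50307346  219.24087247] [ 395.64905029 -293.92385793  185.82779156] [ 659.60346285  134.69063967 1162.31649967]
table z 0.3016947502073428
top red [316 253   7  36 141] [546.05046388 131.42510259  82.74540605] [504.86393191 123.45680873   7.41517807] [598.34376832 138.85091694  89.55139193]
top red [248 260   6  36 120] [525.15346994 287.01035296  83.45448338] [395.64905029 134.69063967   3.25549047] [ 579.30278407  295.87661283 1162.31649967]
scene yellow [191 290  62  27 294] [ 608.73236933 -231.44606859  222.3199276 ] [ 484.34698329 -650.56536597   98.12184777] [1312.10880285 -153.50767799 1092.75528192]
table z 0.7314832842814064
scene red [343 210  26  33 288] [537.7293069  283.59743256  65.50676069] [489.59405168 273.9382446    8.90676798] [573.66481683 294.34219735  89.33311229]
scene red [310 241  27  35 358] [557.09544281 129.34976753  63.19574543] [ 507.01898198 -650.56536597    5.83757123] [1312.10880285  177.18497596 1092.75528192]
```

```bash
python3 - <<'E'
import cv2,numpy as np
a=cv2.imread("pics/top0_c0.png");print(a.shape)
E
```

```text
(490, 770, 3)
```

View pics/top0_c0.png

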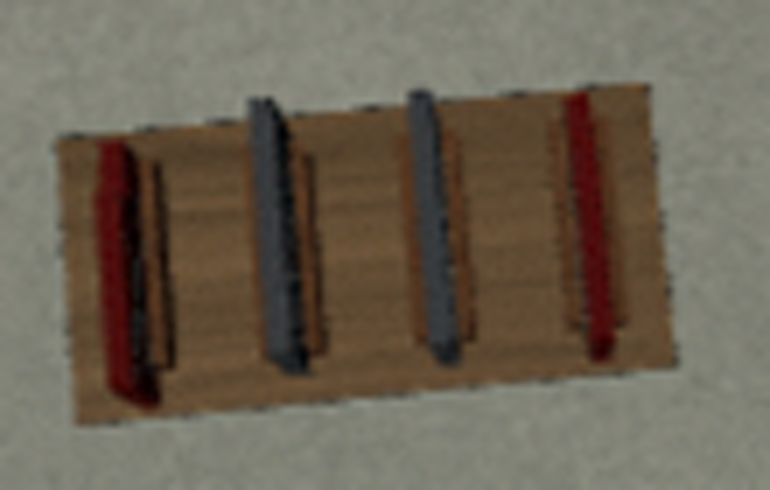

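View pics/top0_c1.png

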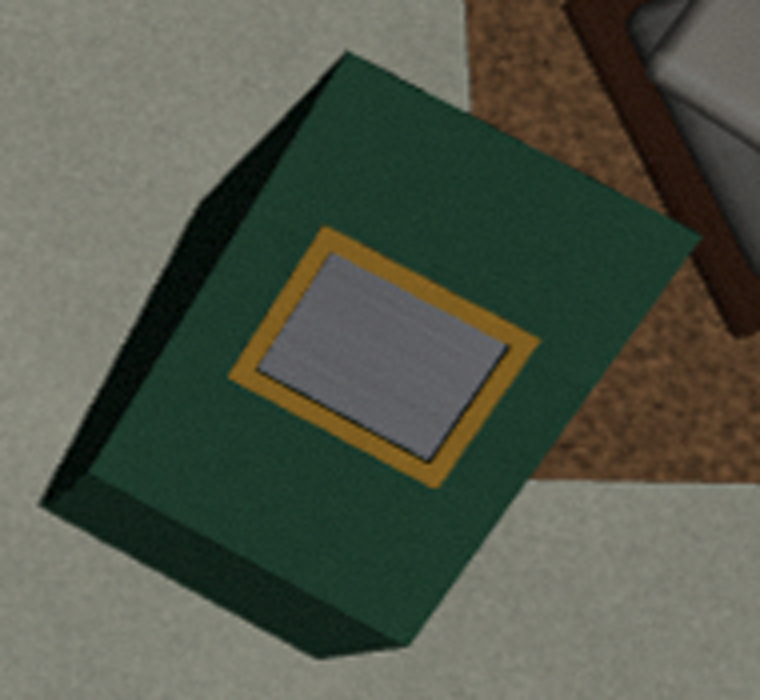

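View pics/scene0_c0.png

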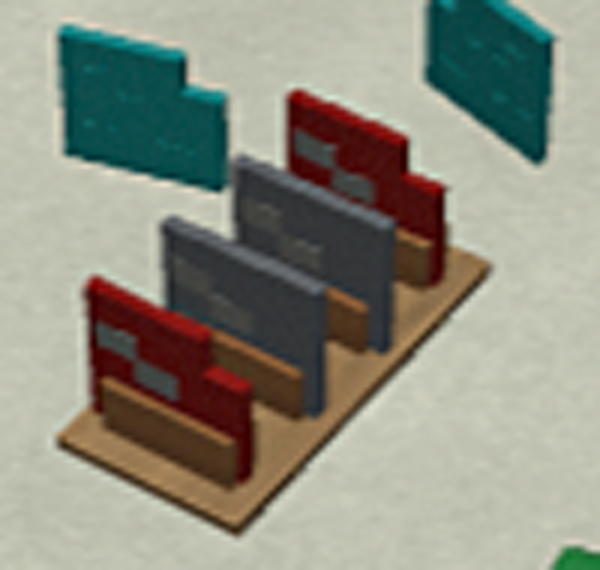

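View pics/scene0_c1.png

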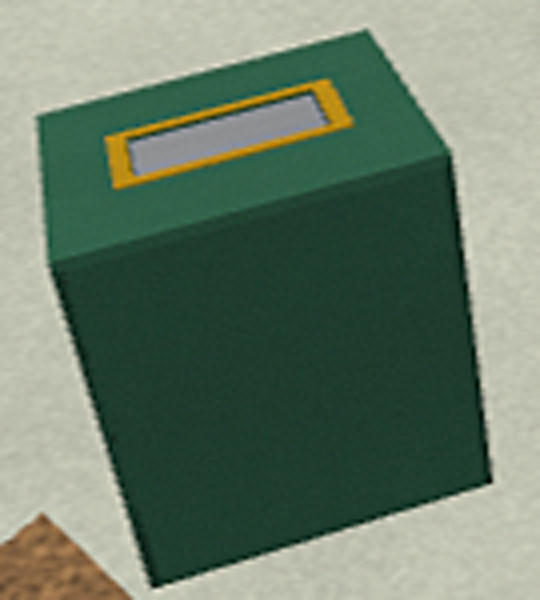

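```bash
cat > fit.py <<'E'
from h import *
from scipy.optimize import least_squares
def px(x0,y0,s,L): return np.array([[x0+(u+.5)/s-.5,y0+(v+.5)/s-.5] for u,v in L])
zl=lambda x:210+x*np.tan(np.pi/6)
L=lambda x,y:[x,y,zl(x)]
lid=[L(110,95),L(110,-95),L(-110,-95),L(-110,95)]
a,b=46*.866,60
yel=[L(a,b),L(a,-b),L(-a,-b),L(-a,b)]
T=px(400,150,4,[(347,51),(700,238),(408,646),(91,473),(322,226),(541,341),(437,489),(229,377)])
S=px(165,270,4,[(452,153),(52,262),(38,116),(368,30),(353,127),(113,188),(106,136),(331,80),(490,483),(155,587)])
M=np.array(lid+yel); MS=np.array(lid+yel+[[110,95,0],[110,-95,0]])
def X(p,M):
    c,s=np.cos(p[2]),np.sin(p[2]); return M@np.array([[c,s,0],[-s,c,0],[0,0,1]])+[p[0],p[1],p[3]]
for w in("both","top","scene"):
    def f(p):
        r=[]
        if w!="scene": r.append(proj("top",X(p,M))-T)
        if w!="top": r.append(proj("scene",X(p,MS))-S)
        return np.vstack(r).ravel()
    q=least_squares(f,[590,-215,-.5,0],loss='soft_l1'); print('box',w,q.x,'deg',np.degrees(q.x[2]),'rms px',np.sqrt(np.mean(f(q.x)**2)))
# rack+tiles: free tile heights
# top view: rack base corners, tile top edge ends (left pt,right pt of centre line)
Tr=px(235,240,7,[(56,137),(650,86),(677,367),(77,424)])
R0=np.array([[50,104,8],[50,-104,8],[-50,-104,8],[-50,104,8]])
Sr=px(295,195,6,[(492,266),(238,533),(58,440)]);
for w in("both","top","scene"):
    def f(p):
        r=[]
        if w!="scene": r.append(proj("top",X(p,R0))-Tr)
        if w!="top": r.append(proj("scene",X(p,R0[:3]))-Sr)
        return np.vstack(r).ravel()
    if w=="scene":
        pass
    q=least_squares(f,[530,210,0,0],loss='soft_l1'); print('rack',w,q.x,np.degrees(q.x[2]),np.sqrt(np.mean(f(q.x)**2)))
E
python3 fit.py
```

```text
box both [ 5.98121613e+02 -2.24185387e+02 -4.96755708e-01 -8.90048212e-01] deg -28.46200553632196 rms px 0.6917347886410163
box top [ 5.98911878e+02 -2.28063908e+02 -4.96044924e-01 -7.89031780e+00] deg -28.421280619070362 rms px 0.3742078521713945
box scene [ 5.95502710e+02 -2.21103009e+02 -4.98320375e-01 -5.58266658e+00] deg -28.551654307757477 rms px 0.45490986907060665
rack both [ 5.42562035e+02  2.09904335e+02  1.13226537e-01 -3.27084047e+00] 6.4874026933574855 0.37064655704126154
rack top [ 5.41841057e+02  2.09224838e+02  1.09050870e-01 -1.70183872e+00] 6.248154586800523 0.1506307913307481
rack scene [ 5.40845261e+02  2.13611594e+02  1.17646612e-01 -6.75502552e+00] 6.740654339498479 0.18506729394339605
```

```bash
cat >> fit.py <<'E'
print('---z fixed')
def f(p):
    p=[p[0],p[1],p[2],0]; return np.vstack([proj("top",X(p,M))-T,proj("scene",X(p,MS))-S]).ravel()
q=least_squares(f,[590,-215,-.5],loss='soft_l1').x; print('box',q)
def f(p):
    p=[p[0],p[1],p[2],0]; return np.vstack([proj("top",X(p,R0))-Tr,proj("scene",X(p,R0[:3]))-Sr]).ravel()
r=least_squares(f,[530,210,.1],loss='soft_l1').x; print('rack',r)
c,s=np.cos(r[2]),np.sin(r[2]); Ri=np.array([[c,s],[-s,c]])
# red tiles, top: -x top end centre, +x step end centre
for nm,m,p in (('left',(131,396),(112,142)),('right',(600,353),(577,96))):
    A=atz("top",px(235,240,7,[m]),84)[0]; B=atz("top",px(235,240,7,[p]),64)[0]
    print(nm,'-x end',A,Ri@(A[:2]-r[:2]),'+x end',B,Ri@(B[:2]-r[:2]))
# two-view triangulation of top corners: scene: -x top corner (near face centre), step corner
for nm,t,sc in (('left',(131,396),(292,97)),('right',(600,353),(90,284)),):
    tp=px(235,240,7,[t])[0]; sp=px(295,195,6,[sc])[0]
    g=lambda x:np.r_[proj("top",x)[0]-tp,proj("scene",x)[0]-sp]
    w=least_squares(g,[500,200,80]); print(nm,'triang',w.x,np.round(w.fun,2))
E
python3 fit.py | sed -n '/---/,$p'
```

```text
---z fixed
box [ 5.98325223e+02 -2.24250340e+02 -4.96412187e-01]
rack [5.42827931e+02 2.09220825e+02 1.14652387e-01]
left -x end [484.23555569 278.24036699  84.        ] [-50.31176352  75.26944957] +x end [569.95627488 290.76306313  64.        ] [36.27877939 77.90336206]
right -x end [500.64195009 127.65760183  84.        ] [-51.23995735 -76.20159519] +x end [588.16404782 136.5635021   64.        ] [ 36.72637097 -77.36681305]
left triang [486.02993088 280.41397611  80.8698401 ] [-0.75 -0.7  -1.23  0.26]
right triang [502.36546582 128.95841907  78.17848205] [-0.58 -0.52 -0.89  0.13]
```

```bash
python3 -m pendant '[[[0.2,0.159,-0.098,0.06,15],[0.2,0.3185,-0.1965,0.06,30],[0.2,0.3185,-0.1965,0.06,30],[0.2,0.3185,-0.1965,0.06,30],[0.2,0.3185,-0.1965,0.06,30],[0.2,0.3185,-0.1965,0.06,30],[0.2,0.3185,-0.1965,0.06,30],[0.2,0.3185,-0.1965,0.06,30],[0.2,0.3185,-0.1965,0.06,30],[0.2,0.3185,-0.1965,0.06,30],[0.2,0.3185,-0.1965,0.06,30],[0.2,0.3185,-0.1965,0.06,30],[0.2,0.3185,-0.1965,0.06,30]]]' 40; python3 - <<'E'
from h import *
for n in("scene","top"):
    p,d=vision.capture(n); cv2.imwrite(f"pics/{n}1.png",p[:,:,::-1]); np.save(f"{n}1.npy",d)
p=cv2.imread("pics/scene1.png")[60:300,250:450]; cv2.imwrite("pics/s1c.png",cv2.resize(p,None,fx=2.5,fy=2.5,interpolation=cv2.INTER_CUBIC))
p=cv2.imread("pics/top1.png")[180:360,180:400]; cv2.imwrite("pics/t1c.png",cv2.resize(p,None,fx=3,fy=3,interpolation=cv2.INTER_CUBIC))
print(monitor.sense())
E
```

```text
time_s: 1.4
eef_pos: [526.5, 286.0, 259.4]
ee_rot: [0.0, 0.665, 0.747, 0.0]
force: [-0.4, 0.6, 0.6]
grip_width: 0.399
{'time_s': 1.5, 'joints': array([ 3.01699987e-01,  4.51429687e-01,  1.14575463e+00,  1.17762732e-05,
        1.54428431e+00, -1.38481127e+00]), 'dq': array([-4.95178897e-03,  2.38018224e-03, -2.96251008e-03, -1.01598688e-03,
        5.17996154e-05, -2.23232214e-04]), 'tau': array([ 7.85480998e-02, -4.89336061e+01, -2.73008162e+01,  2.17866313e-03,
        6.04019424e-04,  1.54569934e-03]), 'eef_pos': array([526.72950517, 285.72314533, 259.35846234]), 'ee_rot': array([2.69202108e-05, 6.65035126e-01, 7.46812077e-01, 5.61705547e-05]), 'force': array([-1.32039579, -0.06970951,  0.2740081 ]), 'wrist_torque': array([-0.00212325, -0.02803005,  0.04810515]), 'grip_width': 0.4031548502569114}
```

View pics/s1c.png

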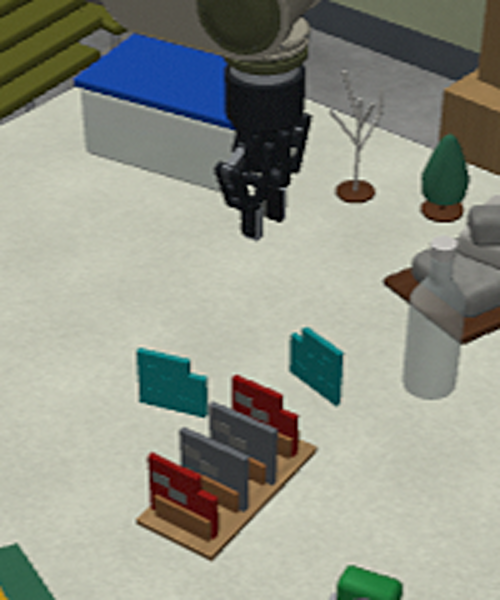

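View pics/t1c.png

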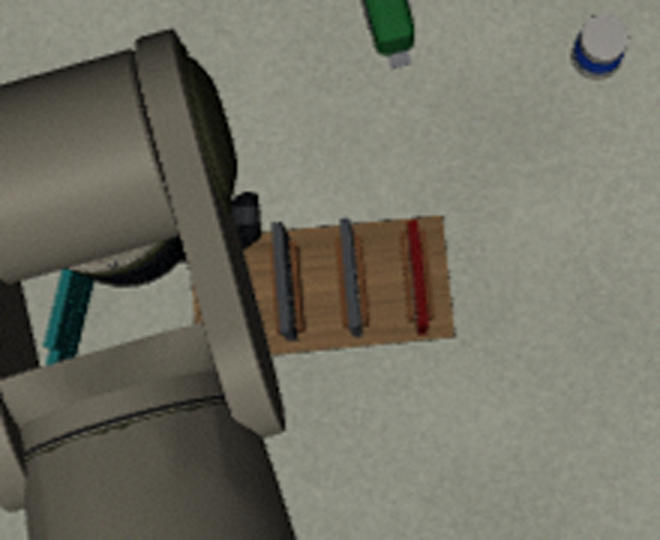

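```bash
cat > prof.py <<'E'
from h import *
import sys
def prof(n,d,s,im):
    W=cloud(n,d); q=s['ee_rot']; from scipy.spatial.transform import Rotation as Ro
    R=Ro.from_quat([q[1],q[2],q[3],q[0]]).as_matrix(); L=(W-s['eef_pos'])@R
    m=(np.linalg.norm(L[...,:2],axis=-1)<90)&(L[...,2]>-130)&(L[...,2]<8)&(im.max(-1)<110)
    P=L[m]
    for h in range(-5,130,6):
        k=(-P[:,2]>=h)&(-P[:,2]<h+6)
        if k.sum()>4: print(n,h,k.sum(),'jaw %.0f..%.0f  y %.0f..%.0f'%(*np.percentile(P[k,0],[1,99]),*np.percentile(P[k,1],[1,99])))
if __name__=="__main__":
    s=monitor.sense(); i=sys.argv[1]
    for n in("scene","top"): prof(n,np.load(f"{n}{i}.npy"),s,cv2.imread(f"pics/{n}{i}.png"))
E
python3 prof.py 1
```

```text
scene 31 14 jaw -24..20  y -12..9
scene 37 23 jaw -30..23  y -12..12
scene 43 31 jaw -33..23  y -14..12
scene 49 41 jaw -34..22  y -11..12
scene 55 38 jaw -33..22  y -11..11
scene 61 36 jaw -33..22  y -6..10
scene 67 28 jaw -33..26  y -7..10
scene 73 18 jaw -31..26  y -4..11
scene 79 50 jaw -50..38  y -9..14
scene 85 61 jaw -52..48  y -11..14
scene 91 43 jaw -53..52  y -11..14
scene 97 66 jaw -58..55  y -11..17
scene 103 64 jaw -60..54  y -12..18
scene 109 67 jaw -61..54  y -11..17
scene 115 66 jaw -65..57  y -8..18
scene 121 74 jaw -66..60  y -11..18
scene 127 42 jaw -68..53  y -12..19
top 109 5 jaw -58..-22  y -18..-13
top 121 8 jaw -65..-51  y -14..10
top 127 12 jaw -66..-53  y -15..9
```

```bash
python3 - <<'E'
from h import *
s=monitor.sense(); a=proj("scene",s['eef_pos'])[0]; print(a)
im=cv2.imread("pics/scene1.png"); x,y=int(a[0])-50,int(a[1])-75
c=cv2.resize(im[y:y+100,x:x+100],None,fx=6,fy=6,interpolation=cv2.INTER_CUBIC)
cv2.circle(c,(int((a[0]-x+.5)*6),int((a[1]-y+.5)*6)),4,(0,0,255),-1); cv2.imwrite("pics/g1.png",np.clip(c*2.,0,255))
E
```

```text
[354.90430509 162.00130239][ WARN:0@0.534] global loadsave.cpp:1063 imwrite_ Unsupported depth image for selected encoder is fallbacked to CV_8U.
```

View pics/g1.png

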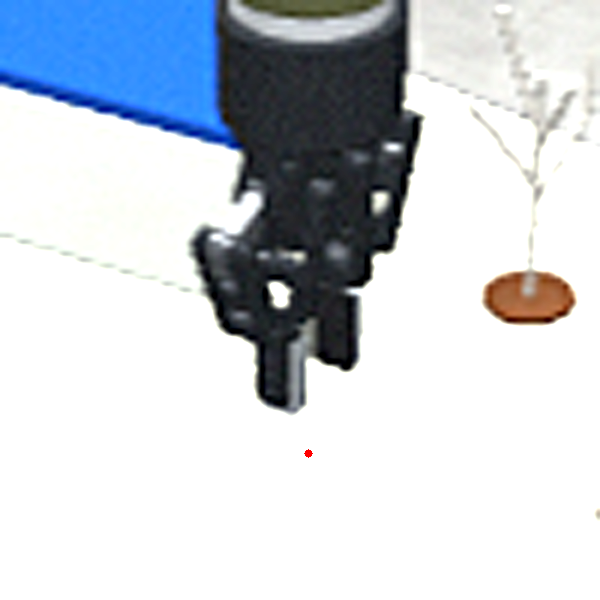

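```bash
python3 - <<'E'
from h import *
from scipy.spatial.transform import Rotation as Ro
s=monitor.sense()
print(atz("scene",[[160,215]],20))
p0=np.array([208.6,481.5,198.7]); print(proj("scene",p0),proj("top",p0))
for n,i,p,ang in(("scene",0,p0,66.6),("top",0,p0,66.6),("scene",1,s['eef_pos'],96.6)):
    W=cloud(n,np.load(f"{n}{i}.npy")); a=np.radians(ang); x=np.array([np.cos(a),np.sin(a)])
    D=W-p; m=(np.linalg.norm(D[...,:2],axis=-1)<90)&(D[...,2]>-40)&(D[...,2]<45)
    P=D[m]; print(n,i,len(P)); k=np.argsort(P[:,2])[:12]; print(np.c_[P[k,:2]@x,P[k,:2]@[-x[1],x[0]],P[k,2]].round(0))
im=cv2.imread("pics/scene0.png"); a=proj("scene",p0)[0]; x,y=int(a[0])-50,int(a[1])-60
c=cv2.resize(im[y:y+100,x:x+100],None,fx=6,fy=6); cv2.circle(c,(int((a[0]-x+.5)*6),int((a[1]-y+.5)*6)),4,(0,0,255),-1); cv2.imwrite("pics/g0.png",cv2.convertScaleAbs(c,alpha=2))
E
```

```text
[[ 40.20079073 -27.33184212  20.        ]]
[[316.94795491 112.78557183]] [[132.76381385 434.05705111]]
scene 0 1
[[44.  4. 44.]]
top 0 0
[]
scene 1 55
[[-19.  11.  31.]
 [-23.   3.  33.]
 [ 20.  10.  34.]
 [ 18.   3.  34.]
 [ 18.  -6.  34.]
 [ 16.  -5.  35.]
 [-24.   5.  35.]
 [-25.  -2.  36.]
 [ 15.   4.  36.]
 [-24.  -4.  36.]
 [ 18.  -3.  36.]
 [ 20.   1.  36.]]
```

View pics/g0.png

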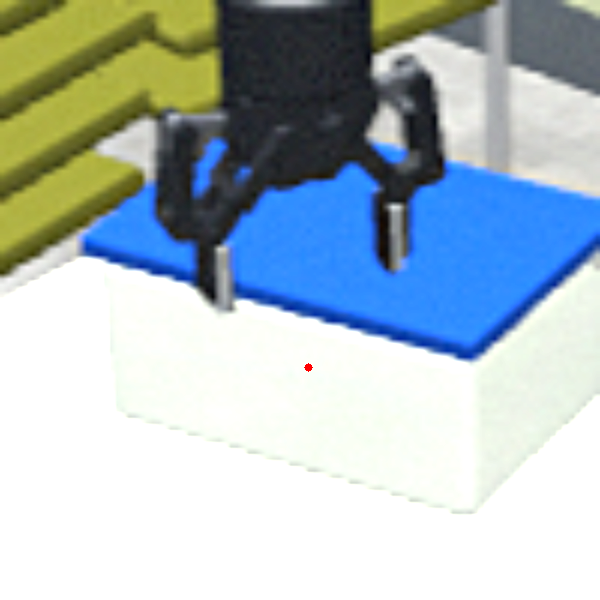

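```bash
python3 -m pendant '[[[0.2,0,-0.001,-0.05,0],[0.2,0,-0.001,-0.1,0],[0.2,0,-0.001,-0.15,0],[0.2,0,-0.001,-0.18,0],[0.2,0,-0.001,-0.18,0],[0.2,0,-0.001,-0.18,0]]]'; python3 - <<'E'
from h import *
p,d=vision.capture("scene"); p=p[:,:,::-1].copy(); cv2.imwrite("pics/scene2.png",p); np.save("scene2.npy",d)
s=monitor.sense();a=proj("scene",s['eef_pos'])[0]
x,y=300,140
c=cv2.resize(p[y:y+130,x:x+110],None,fx=5,fy=5,interpolation=cv2.INTER_CUBIC);cv2.circle(c,(int((a[0]-x+.5)*5),int((a[1]-y+.5)*5)),4,(0,0,255),-1); cv2.imwrite("pics/g2.png",cv2.convertScaleAbs(c,alpha=1.6))
E
```

```text
time_s: 2.1
eef_pos: [527.7, 284.6, 80.5]
ee_rot: [0.0, 0.665, 0.747, 0.001]
force: [-0.5, 1.4, 0.9]
grip_width: 0.402
```

View pics/g2.png

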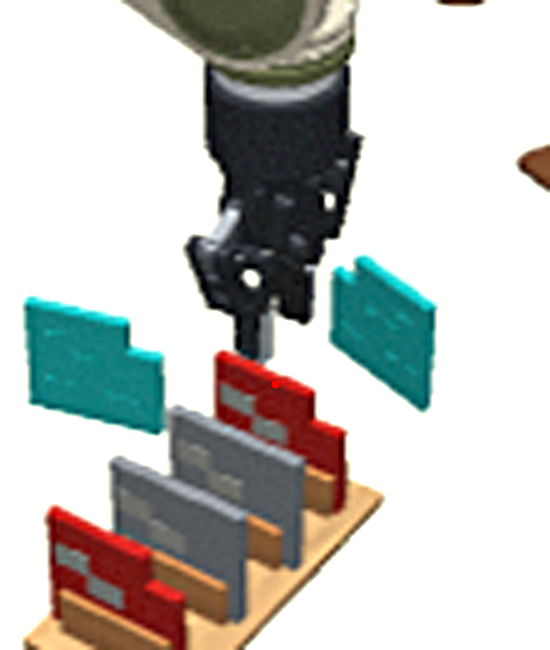

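```bash
python3 -m pendant '[[[0.2,0,0,-0.03,0],[0.2,0,0,-0.051,0],[0.2,0,0,-0.051,0],[0.2,0,0,-0.051,0],[1,0,0,-0.051,0],[1,0,0,-0.051,0],[1,0,0,-0.051,0],[1,0,0,-0.051,0],[1,0,0,-0.051,0],[1,0,0,-0.051,0],[1,0,0,-0.051,0]]]' 60; python3 - <<'E'
from h import *
p,d=vision.capture("scene"); p=p[:,:,::-1].copy(); cv2.imwrite("pics/scene3.png",p); np.save("scene3.npy",d)
x,y=300,140
c=cv2.resize(p[y:y+130,x:x+110],None,fx=5,fy=5,interpolation=cv2.INTER_CUBIC); cv2.imwrite("pics/g3.png",cv2.convertScaleAbs(c,alpha=1.6))
E
```

```text
time_s: 3.25
eef_pos: [528.2, 284.9, 30.1]
ee_rot: [0.001, 0.665, 0.747, 0.002]
force: [-0.8, 1.3, 8.2]
grip_width: 0.076
```

View pics/g3.png

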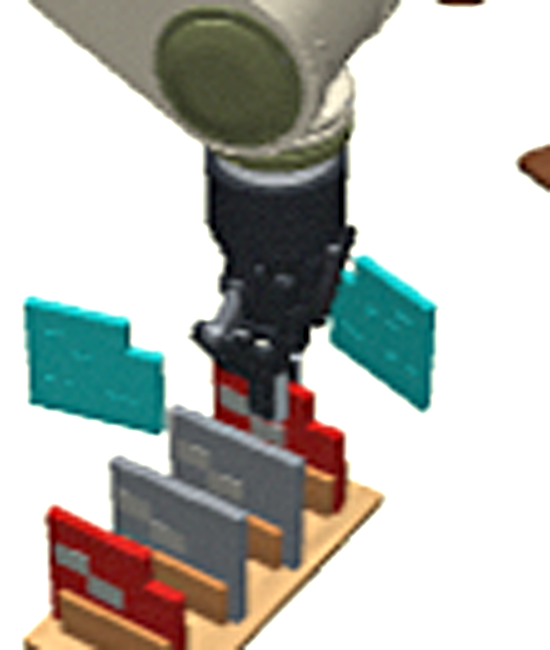

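```bash
python3 -m pendant '[[[1,0,0,0.03,0],[1,0,0,0.07,0],[1,0,0,0.12,0],[1,0,0,0.17,0],[1,0,0,0.22,0],[1,0,0,0.27,0],[1,0,0,0.27,0],[1,0,0,0.27,0]]]'; python3 - <<'E'
from h import *
p,d=vision.capture("scene"); p=p[:,:,::-1].copy(); cv2.imwrite("pics/scene4.png",p); np.save("scene4.npy",d)
s=monitor.sense(); a=proj("scene",s['eef_pos'])[0]
x,y=300,80
c=cv2.resize(p[y:y+100,x:x+100],None,fx=6,fy=6,interpolation=cv2.INTER_CUBIC); cv2.circle(c,(int((a[0]-x+.5)*6),int((a[1]-y+.5)*6)),4,(255,0,255),-1);cv2.imwrite("pics/g4.png",cv2.convertScaleAbs(c,alpha=2))
from prof import prof
prof("scene",d,s,p)
E
```

```text
time_s: 4.1
eef_pos: [527.3, 284.2, 299.0]
ee_rot: [0.001, 0.665, 0.746, 0.001]
force: [0.3, 0.8, -1.7]
grip_width: 0.078
scene -5 61 jaw -9..4  y -35..43
scene 1 56 jaw -8..3  y -35..43
scene 7 53 jaw -10..3  y -34..43
scene 13 63 jaw -9..2  y -35..45
scene 19 63 jaw -8..1  y -37..44
scene 25 57 jaw -8..3  y -39..46
scene 31 51 jaw -11..6  y -37..43
scene 37 44 jaw -13..-0  y -39..24
scene 43 44 jaw -20..1  y -36..24
scene 49 54 jaw -20..5  y -38..25
scene 55 28 jaw -22..6  y -30..21
scene 61 28 jaw -21..7  y -5..12
scene 67 18 jaw -20..5  y -6..12
scene 73 19 jaw -24..12  y -8..13
scene 79 43 jaw -38..30  y -11..13
scene 85 55 jaw -41..36  y -10..14
scene 91 39 jaw -44..40  y -13..14
scene 97 63 jaw -49..47  y -8..17
scene 103 64 jaw -52..44  y -12..18
scene 109 53 jaw -58..55  y -12..18
scene 115 68 jaw -61..56  y -7..18
scene 121 92 jaw -65..62  y -11..19
scene 127 50 jaw -66..59  y -11..19
```

View pics/g4.png

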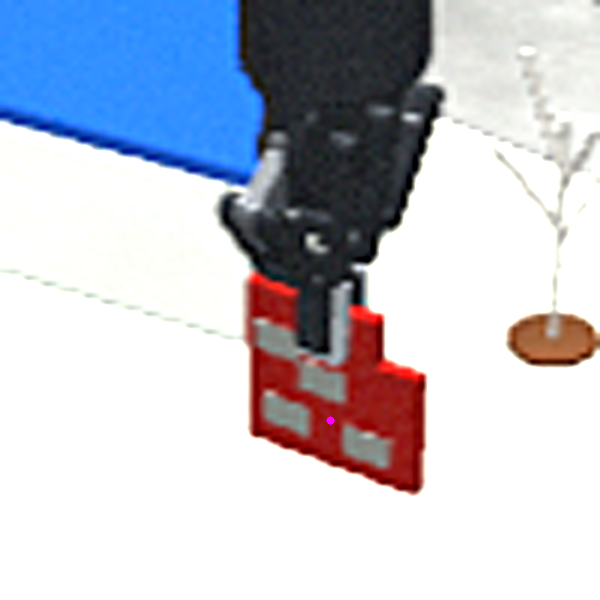

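```bash
python3 -m pendant '[[[1,0.005,-0.033,0,-8],[1,0.01,-0.066,0,-16],[1,0.015,-0.1,0,-24],[1,0.02,-0.133,0,-32],[1,0.025,-0.166,0,-40],[1,0.03,-0.2,0,-48],[1,0.035,-0.233,0,-56],[1,0.04,-0.266,0,-64],[1,0.045,-0.3,0,-72],[1,0.05,-0.333,0,-80],[1,0.055,-0.366,0,-88],[1,0.06,-0.4,0,-96],[1,0.065,-0.433,0,-104],[1,0.07,-0.466,0,-112],[1,0.073,-0.49,0,-119],[1,0.0755,-0.511,0,-125],[1,0.0755,-0.511,0,-125],[1,0.0755,-0.511,-0.02,-125],[1,0.0755,-0.511,-0.04,-125],[1,0.0755,-0.511,-0.04,-125]]]'; cat > look.py <<'E'
from h import *
import sys
i=sys.argv[1]; s=monitor.sense(); print(s['eef_pos'].round(1),s['ee_rot'].round(4),s['force'].round(1),s['grip_width'])
for n,(x,y,w,h,k) in(("scene",(165,190,135,120,5)),("top",(400,150,190,150,4))):
    p,d=vision.capture(n); p=p[:,:,::-1].copy(); cv2.imwrite(f"pics/{n}{i}.png",p); np.save(f"{n}{i}.npy",d)
    cv2.imwrite(f"pics/{n}{i}c.png",cv2.convertScaleAbs(cv2.resize(p[y:y+h,x:x+w],None,fx=k,fy=k,interpolation=cv2.INTER_CUBIC),alpha=1.6))
E
python3 look.py 5
```

```text
time_s: 6.15
eef_pos: [601.6, -225.3, 254.4]
ee_rot: [-0.001, 0.97, -0.244, -0.003]
force: [0.3, 0.1, -1.1]
grip_width: 0.079
[ 601.6 -225.3  254.4] [-0.0011  0.9697 -0.2444 -0.0035] [ 0.3  0.1 -1.1] 0.07879887291317228
```

View pics/scene5c.png

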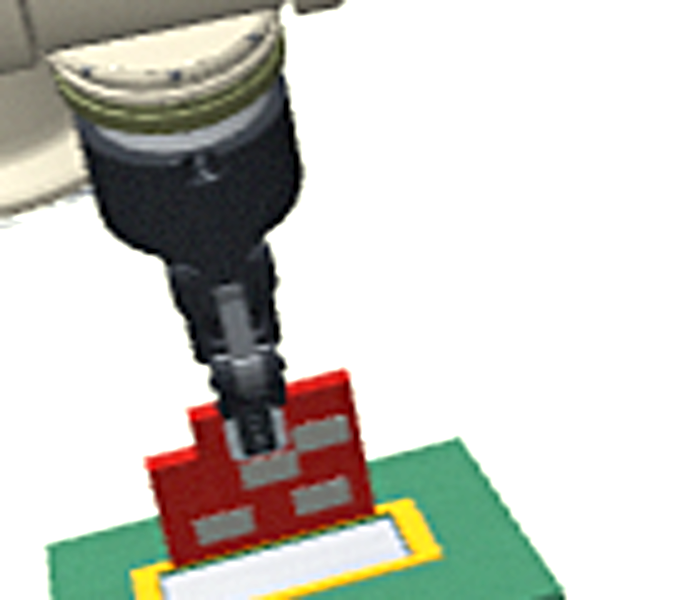

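View pics/top5c.png

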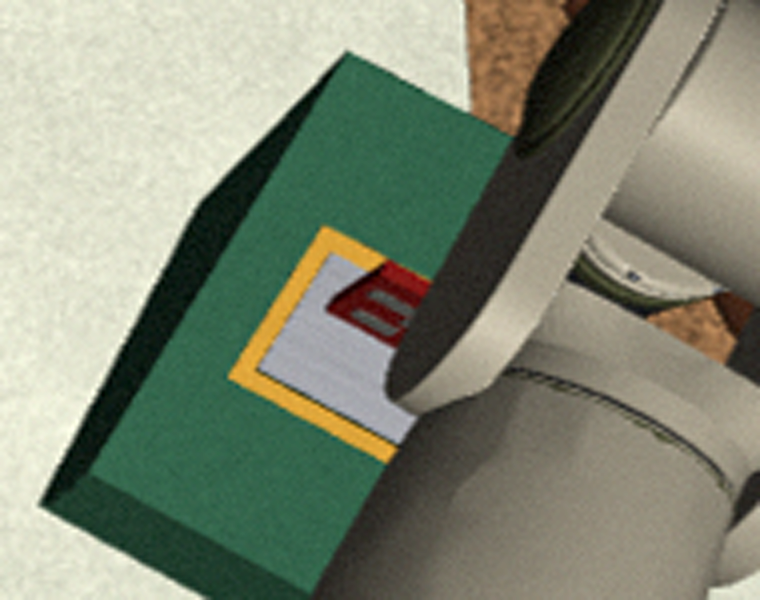

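```bash
cat > bx.py <<'E'
from h import *
B=np.array([598.3,-224.3]); y=-.4964; c,s=np.cos(y),np.sin(y); Rb=np.array([[c,s],[-s,c]])
def tb(P): return np.c_[(P[:,:2]-B)@Rb.T,P[:,2]]
E
python3 - <<'E'
from bx import *
s=monitor.sense(); print('tcp',tb(s['eef_pos'][None]))
px=lambda x0,y0,k,L:np.array([[x0+(u+.5)/k-.5,y0+(v+.5)/k-.5] for u,v in L])
for z in(228,232,236):
  print(z,'scene bottom L,R',tb(atz("scene",px(165,190,5,[(172,568),(375,518)]),z)).round(1).tolist(),'top',tb(atz("top",px(400,150,4,[(328,307)]),z)).round(1).tolist())
print('scene top corner R', tb(atz("scene",px(165,190,5,[(348,372)]),308)).round(1).tolist())
# opening inner corners in scene
print('yellow top',tb(atz("top",px(400,150,4,[(322,226)]),233)).round(1).tolist(), tb(atz("scene",px(165,190,5,[(421,500),(440,552)]),233)).round(1).tolist())
# cloud of tile
W=cloud("scene",np.load("scene5.npy")); im=cv2.imread("pics/scene5.png"); h=cv2.cvtColor(im,cv2.COLOR_BGR2HSV)
m=((h[...,0]<8)|(h[...,0]>172))&(h[...,1]>140); m[:240]=0; m[:, :180]=0;m[:,250:]=0; m[310:]=0
P=tb(W[m].reshape(-1,3)); P=P[(P[:,2]>225)&(P[:,2]<320)]
A=np.c_[P[:,1],P[:,2]-232,np.ones(len(P))]; print('x = a*y+b*(z-232)+c',np.linalg.lstsq(A,P[:,0],rcond=None)[0].round(3), P.min(0).round(1),P.max(0).round(1))
E
```

```text
tcp [[  4.62591508   0.52458121 258.2104863 ]]
228 scene bottom L,R [[3.4, -42.6, 228.0], [5.5, 40.5, 228.0]] top [[4.5, 37.4, 228.0]]
232 scene bottom L,R [[7.3, -42.5, 232.0], [9.3, 40.1, 232.0]] top [[3.0, 38.1, 232.0]]
236 scene bottom L,R [[11.1, -42.5, 236.0], [13.1, 39.8, 236.0]] top [[1.5, 38.9, 236.0]]
scene top corner R [[1.8, 40.9, 308.0]]
yellow top [[39.0, 59.2, 233.0]] [[7.1, 60.0, 233.0], [37.7, 60.5, 233.0]]
x = a*y+b*(z-232)+c [-2.000e-03 -1.400e-02  7.857e+00] [ -1.1 -42.1 232. ] [ 12.3  40.1 311.9]
```

```bash
python3 -m pendant '[[[1,0,0,-0.012,0],[1,0,0,-0.024,0],[1,0,0,-0.036,0],[1,0,0,-0.048,0],[1,0,0,-0.06,0],[1,0,0,-0.06,0],[1,0,0,-0.06,0]]]'; python3 look.py 6
```

```text
time_s: 6.95
eef_pos: [602.3, -226.6, 197.7]
ee_rot: [-0.0, 0.969, -0.245, -0.001]
force: [-2.7, 0.8, -0.5]
grip_width: 0.074
[ 602.3 -226.6  197.7] [-2.000e-04  9.694e-01 -2.455e-01 -9.000e-04] [-2.7  0.8 -0.5] 0.07410095520223914
```

View pics/scene6c.png

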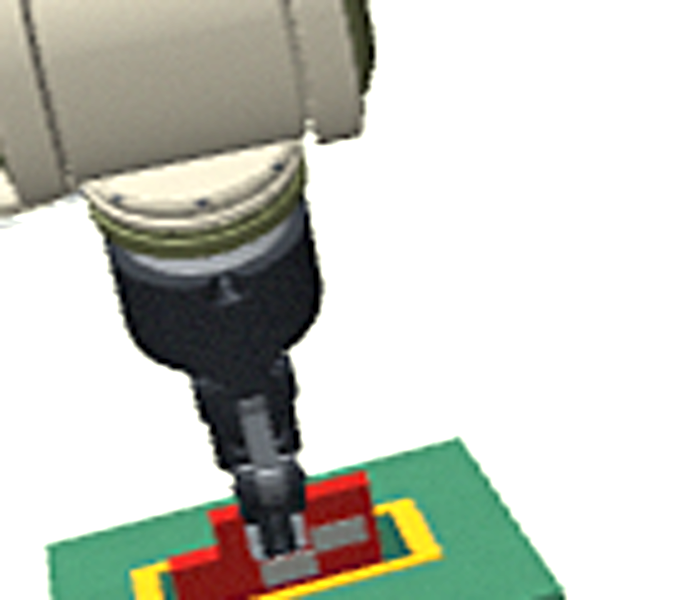

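```bash
python3 -m pendant '[[[1,0,0,-0.01,0],[1,0,0,-0.02,0],[1,0,0,-0.028,0],[1,0,0,-0.034,0],[1,0,0,-0.036,0],[1,0,0,-0.036,0]]]'; python3 look.py 7; python3 prof.py 7 | grep scene | tail -17
```

```text
time_s: 7.65
eef_pos: [602.4, -226.6, 161.6]
ee_rot: [-0.0, 0.969, -0.246, -0.001]
force: [-2.4, 1.3, -2.0]
grip_width: 0.085
[ 602.4 -226.6  161.6] [-2.000e-04  9.694e-01 -2.455e-01 -7.000e-04] [-2.4  1.3 -2. ] 0.08542190924330166
scene 31 42 jaw -34..-10  y -84..84
scene 37 43 jaw -25..3  y -85..86
scene 43 93 jaw -16..7  y -88..88
scene 49 85 jaw -5..10  y -88..88
scene 55 65 jaw -2..18  y -88..86
scene 61 47 jaw 17..27  y -86..86
scene 67 67 jaw 27..39  y -83..83
scene 73 158 jaw 35..50  y -77..76
scene 79 149 jaw 33..60  y -70..69
scene 85 127 jaw 40..71  y -63..65
scene 91 125 jaw 15..81  y -50..50
scene 97 92 jaw 6..89  y -31..37
scene 103 25 jaw 7..81  y -16..18
scene 109 23 jaw 16..59  y -15..16
scene 115 38 jaw 9..62  y -16..15
scene 121 73 jaw 16..65  y -17..17
scene 127 38 jaw 17..61  y -18..18
```

View pics/scene7c.png

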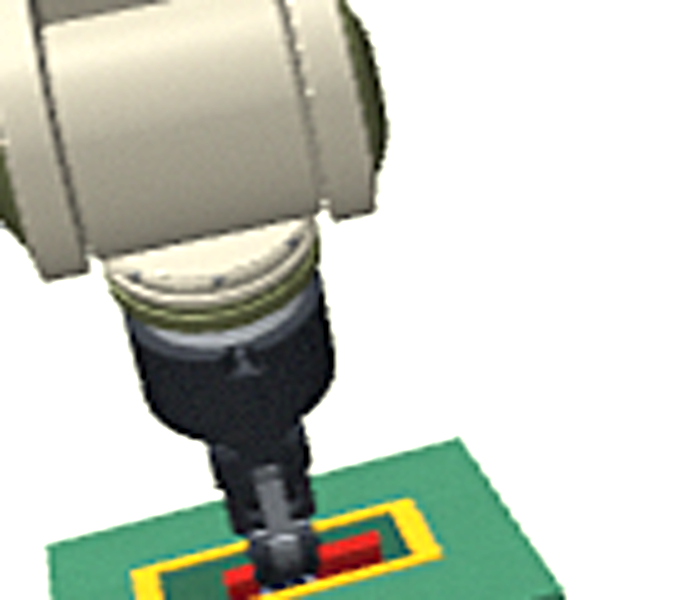

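```bash
python3 -m pendant '[[[0.7,-0.001,0.0005,0,0],[0.6,-0.002,0.001,0,0],[0.58,-0.002,0.001,0,0],[0.58,-0.002,0.001,0,0],[0.58,-0.002,0.001,0,0]]]'; python3 look.py 8
```

```text
time_s: 8.25
eef_pos: [600.2, -225.4, 162.5]
ee_rot: [-0.0, 0.969, -0.245, -0.001]
force: [-5.4, 2.8, -1.3]
grip_width: 0.207
[ 600.2 -225.4  162.5] [-1.000e-04  9.694e-01 -2.454e-01 -6.000e-04] [-5.4  2.8 -1.3] 0.20716311031835707
```

View pics/scene8c.png

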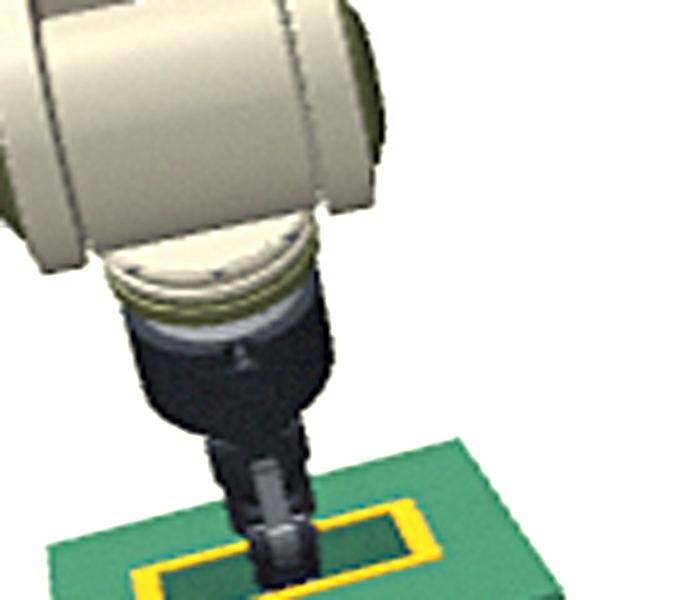

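View pics/top8c.png

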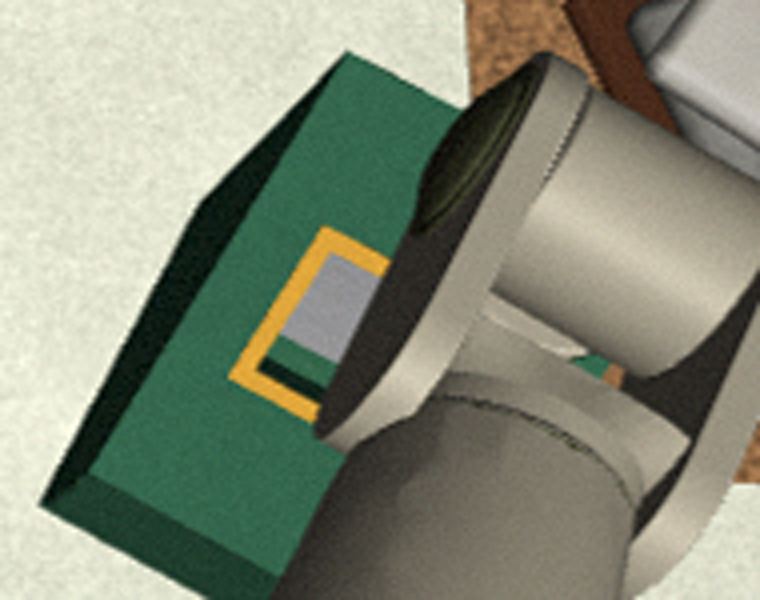

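```bash
python3 -m pendant '[[[0.58,0,0,0.015,0],[0.58,0,0,0.03,0],[0.58,0,0,0.045,0],[0.58,0,0,0.07,0],[0.58,0,0,0.1,0],[0.58,0,0,0.14,0],[0.58,0,0,0.14,0]]]'; python3 look.py 9
```

```text
time_s: 9.05
eef_pos: [602.2, -226.7, 308.9]
ee_rot: [0.002, 0.969, -0.245, 0.006]
force: [0.2, -0.1, 0.4]
grip_width: 0.21
[ 602.2 -226.7  308.9] [ 0.0018  0.9694 -0.2455  0.0061] [ 0.2 -0.1  0.4] 0.21023085182224285
```

```bash
python3 -m pendant '[[[0.2,-0.003,0.024,0,8],[0.2,-0.006,0.048,0,16],[0.2,-0.01,0.072,0,24],[0.2,-0.014,0.096,0,32],[0.2,-0.018,0.12,0,40],[0.2,-0.021,0.144,0,48],[0.2,-0.025,0.168,0,56],[0.2,-0.029,0.192,0,64],[0.2,-0.033,0.216,0,72],[0.2,-0.036,0.24,0,80],[0.2,-0.04,0.264,0,88],[0.2,-0.044,0.288,0,96],[0.2,-0.048,0.312,0,104],[0.2,-0.052,0.336,0,112],[0.2,-0.055,0.35,0,119],[0.2,-0.056,0.357,-0.03,125],[0.2,-0.056,0.357,-0.07,125],[0.2,-0.056,0.357,-0.12,125],[0.2,-0.056,0.357,-0.17,125],[0.2,-0.056,0.357,-0.17,125]]]'; python3 - <<'E'
from h import *
print(monitor.sense()['eef_pos'])
for n,(x,y,w,h,k) in(("scene",(290,150,110,130,5)),("top",(400,150,190,150,4))):
    p,d=vision.capture(n); p=p[:,:,::-1].copy(); cv2.imwrite(f"pics/{n}10.png",p)
    cv2.imwrite(f"pics/{n}10c.png",cv2.convertScaleAbs(cv2.resize(p[y:y+h,x:x+w],None,fx=k,fy=k,interpolation=cv2.INTER_CUBIC),alpha=1.6))
print(monitor.sense()['eef_pos'])
E
```

```text
time_s: 11.15
eef_pos: [540.7, 131.0, 125.7]
ee_rot: [-0.005, 0.665, 0.746, -0.004]
force: [-0.2, 0.1, 0.8]
grip_width: 0.399
[540.69317652 131.04587848 125.65755384]
[544.97731651 131.19221248 133.05088706]
```

View pics/scene10c.png

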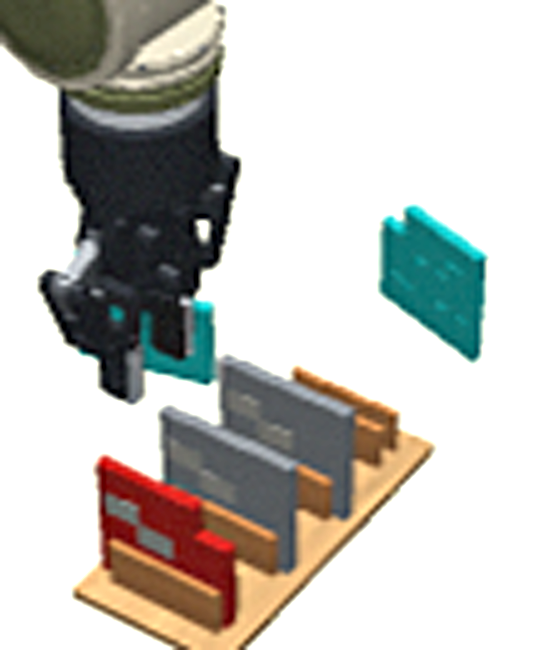

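View pics/top10c.png

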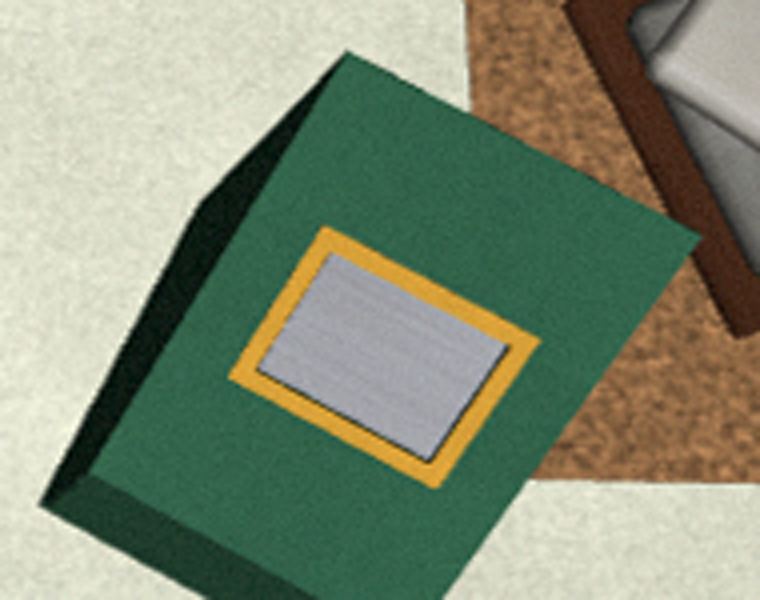

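```bash
python3 -m pendant '[[[0.2,0,0,-0.03,0],[0.2,0,0,-0.06,0],[0.2,0,0,-0.085,0],[0.2,0,0,-0.103,0],[0.2,0,0,-0.103,0],[0.2,0,0,-0.103,0],[1,0,0,-0.103,0],[1,0,0,-0.103,0],[1,0,0,-0.103,0],[1,0,0,-0.103,0],[1,0,0,-0.103,0],[1,0,0,-0.103,0],[1,0,0,-0.103,0]]]' 60; python3 -m pendant '[[[1,0,0,0.03,0],[1,0,0,0.07,0],[1,0,0,0.12,0],[1,0,0,0.17,0],[1,0,0,0.22,0],[1,0,0,0.27,0],[1,0,0,0.27,0],[1,0,0,0.27,0]]]'; python3 - <<'E'
from h import *
s=monitor.sense(); print(s['eef_pos'])
for n,(x,y,w,h,k) in(("scene",(270,80,130,200,3.9)),):
    p,d=vision.capture(n); p=p[:,:,::-1].copy(); cv2.imwrite(f"pics/{n}11.png",p)
    cv2.imwrite(f"pics/{n}11c.png",cv2.convertScaleAbs(cv2.resize(p[y:y+h,x:x+w],None,fx=3,fy=3,interpolation=cv2.INTER_CUBIC),alpha=1.6))
    from prof import prof; prof(n,d,s,p)
E
```

```text
time_s: 12.55
eef_pos: [545.9, 131.4, 31.1]
ee_rot: [0.001, 0.665, 0.747, 0.001]
force: [-0.2, 0.2, 6.6]
grip_width: 0.081
time_s: 13.35
eef_pos: [544.7, 131.2, 300.1]
ee_rot: [0.001, 0.665, 0.747, 0.001]
force: [-0.4, 1.1, -1.9]
grip_width: 0.076
[544.72593916 131.24497217 300.05041667]
scene -5 60 jaw -9..-1  y -34..45
scene 1 65 jaw -8..1  y -33..46
scene 7 67 jaw -8..2  y -36..46
scene 13 63 jaw -8..2  y -37..45
scene 19 64 jaw -8..3  y -37..45
scene 25 59 jaw -8..3  y -37..45
scene 31 44 jaw -12..4  y -33..46
scene 37 43 jaw -16..2  y -36..25
scene 43 47 jaw -19..-0  y -34..24
scene 49 55 jaw -19..10  y -35..26
scene 55 30 jaw -19..10  y -26..11
scene 61 29 jaw -19..13  y -3..13
scene 67 19 jaw -19..11  y 3..12
scene 73 24 jaw -30..18  y 5..14
scene 79 62 jaw -37..32  y -10..15
scene 85 60 jaw -41..38  y -10..14
scene 91 47 jaw -46..44  y -10..14
scene 97 78 jaw -50..46  y -14..17
scene 103 73 jaw -55..51  y -10..18
scene 109 76 jaw -58..52  y -8..19
scene 115 86 jaw -62..61  y -9..18
scene 121 110 jaw -64..59  y -10..19
scene 127 52 jaw -64..58  y -7..20
```

View pics/scene11c.png

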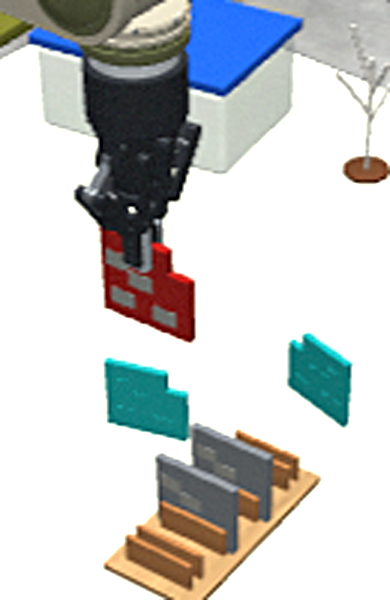

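```bash
python3 -m pendant '[[[1,0.003,-0.024,0,-8],[1,0.006,-0.048,0,-16],[1,0.01,-0.072,0,-24],[1,0.014,-0.096,0,-32],[1,0.018,-0.12,0,-40],[1,0.021,-0.144,0,-48],[1,0.025,-0.168,0,-56],[1,0.029,-0.192,0,-64],[1,0.033,-0.216,0,-72],[1,0.036,-0.24,0,-80],[1,0.04,-0.264,0,-88],[1,0.044,-0.288,0,-96],[1,0.048,-0.312,0,-104],[1,0.053,-0.336,0,-112],[1,0.057,-0.35,0,-119],[1,0.058,-0.3565,0,-125],[1,0.058,-0.3565,0,-125],[1,0.058,-0.3565,-0.02,-125],[1,0.058,-0.3565,-0.04,-125],[1,0.058,-0.3565,-0.04,-125]]]'; python3 look.py 12; python3 - <<'E'
from bx import *
s=monitor.sense(); print('tcp',tb(s['eef_pos'][None]))
E
```

```text
time_s: 15.4
eef_pos: [601.6, -224.1, 255.6]
ee_rot: [-0.001, 0.97, -0.244, -0.003]
force: [-0.1, 0.7, -1.0]
grip_width: 0.078
[ 601.6 -224.1  255.6] [-0.0011  0.9698 -0.244  -0.0033] [-0.1  0.7 -1. ] 0.07811428717677163
tcp [[  4.02339777   1.64175667 259.2873703 ]]
```

View pics/scene12c.png

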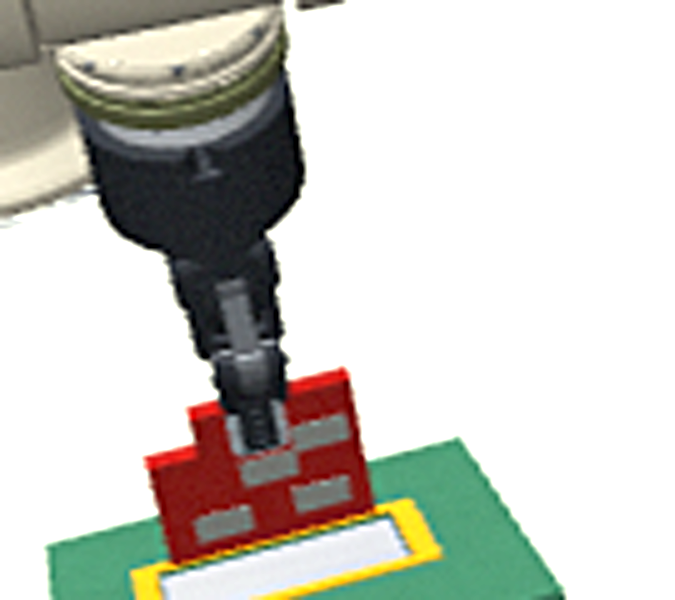

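```bash
python3 -m pendant '[[[1,0,0,-0.012,0],[1,0,0,-0.024,0],[1,0,0,-0.036,0],[1,0,0,-0.048,0],[1,0,0,-0.06,0],[1,0,0,-0.07,0],[1,0,0,-0.08,0],[1,0,0,-0.088,0],[1,0,0,-0.094,0],[1,0,0,-0.097,0],[1,0,0,-0.097,0],[1,0,0,-0.097,0]]]'; python3 look.py 13
```

```text
time_s: 16.7
eef_pos: [602.5, -225.1, 162.1]
ee_rot: [-0.0, 0.969, -0.245, -0.0]
force: [-3.4, 1.4, -2.0]
grip_width: 0.076
[ 602.5 -225.1  162.1] [-1.000e-04  9.694e-01 -2.455e-01 -4.000e-04] [-3.4  1.4 -2. ] 0.07599726542960296
```

View pics/scene13c.png

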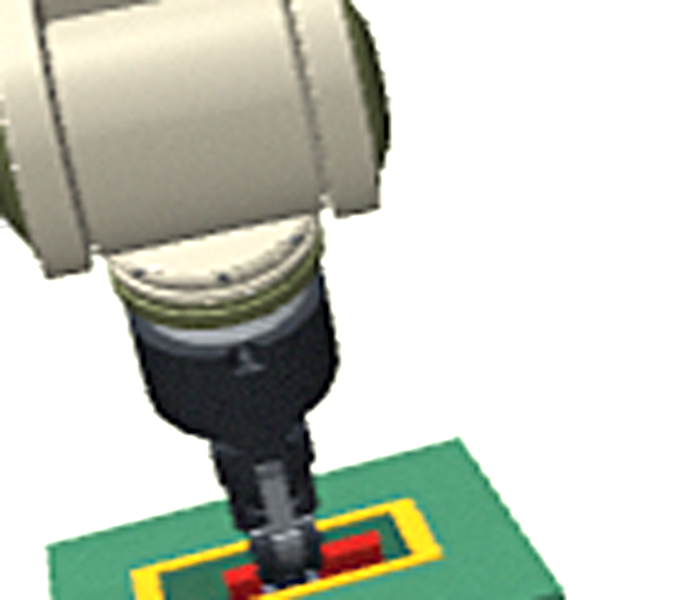

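```bash
python3 -m pendant '[[[0.7,-0.001,0.0005,0,0],[0.6,-0.002,0.001,0,0],[0.58,-0.002,0.001,0,0],[0.58,-0.002,0.001,0,0],[0.58,-0.002,0.001,0,0],[0.58,-0.002,0.001,0,0],[0.58,-0.002,0.001,0,0]]]'; python3 look.py 14
```

```text
time_s: 17.5
eef_pos: [600.3, -224.0, 162.5]
ee_rot: [-0.0, 0.969, -0.245, -0.0]
force: [-5.4, 2.7, 1.0]
grip_width: 0.207
[ 600.3 -224.   162.5] [-1.000e-04  9.694e-01 -2.454e-01 -4.000e-04] [-5.4  2.7  1. ] 0.20711533543186497
```

View pics/scene14c.png

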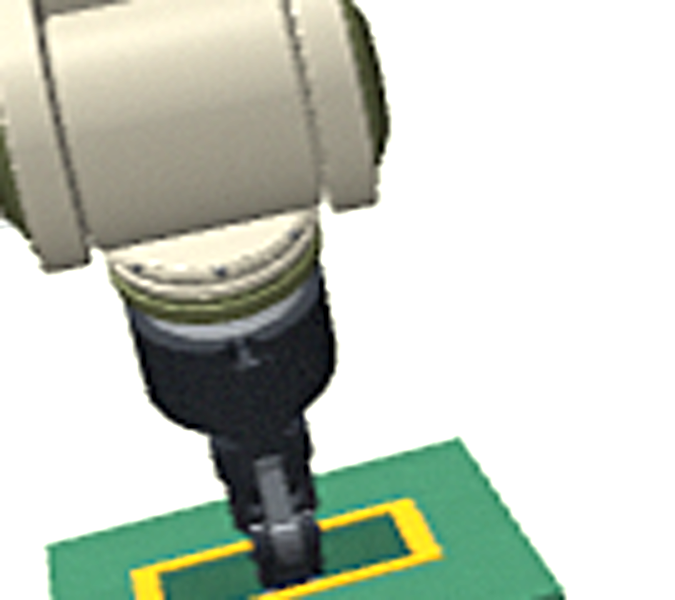

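View pics/top14c.png

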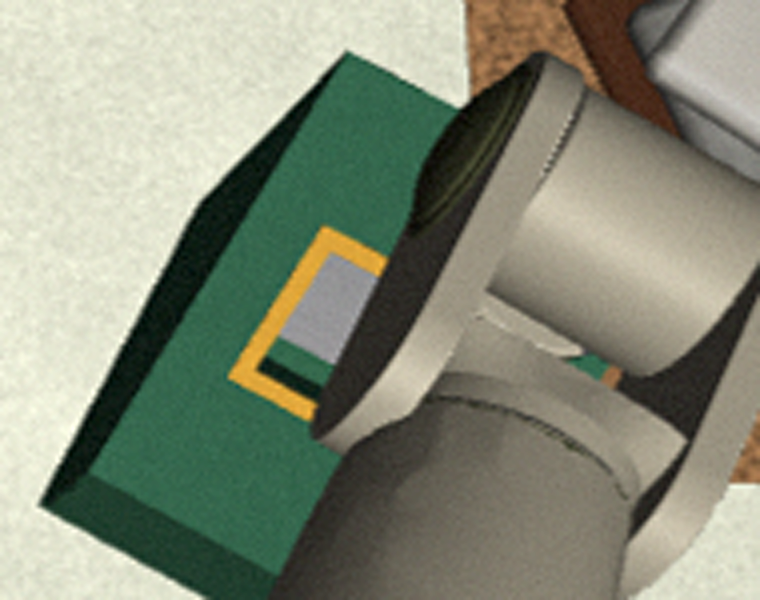

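Dropped, with no red showing in the opening. Next I lift out, swing clear and look.

```bash
python3 -m pendant '[[[0.58,0,0,0.015,0],[0.58,0,0,0.03,0],[0.58,0,0,0.045,0],[0.58,0,0,0.07,0],[0.58,0,0,0.1,0],[0.58,0,0,0.14,0],[0.58,0,0.04,0.14,0],[0.58,0,0.09,0.14,0],[0.58,-0.02,0.14,0.14,0],[0.58,-0.05,0.18,0.14,0],[0.58,-0.09,0.21,0.14,0],[0.58,-0.12,0.23,0.14,0],[0.58,-0.12,0.23,0.14,0],[0.58,-0.12,0.23,0.14,0]]]'; python3 look.py 15
```

```text
time_s: 19.0
eef_pos: [481.1, 5.8, 303.3]
ee_rot: [0.0, 0.969, -0.245, 0.002]
force: [0.4, -0.5, -0.5]
grip_width: 0.211
[481.1   5.8 303.3] [ 0.      0.9695 -0.2452  0.0018] [ 0.4 -0.5 -0.5] 0.21092959058194063
```

View pics/scene15.png

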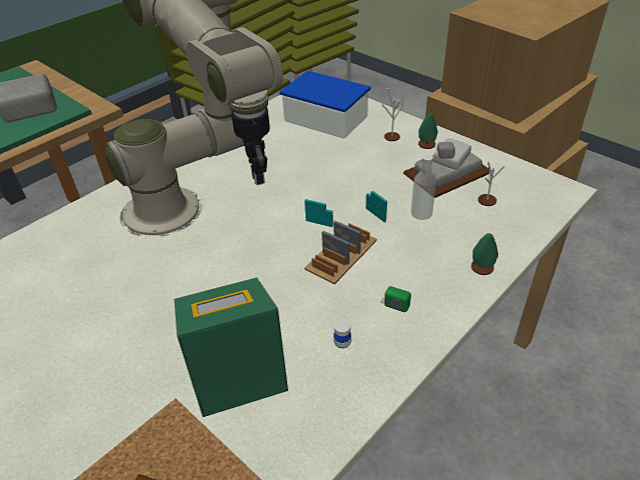

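View pics/top15.png

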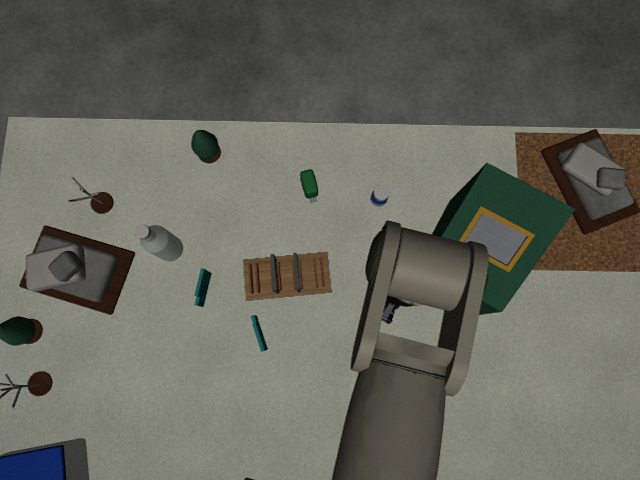

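```bash
python3 - <<'E'
from h import *
a=np.load("scene0.npy");b=np.load("scene15.npy")
print('flap depth change',np.median((b-a)[298:308,205:240]))
import numpy as np
p=cv2.imread("pics/scene0.png").astype(int);q=cv2.imread("pics/scene15.png").astype(int)
D=np.abs(p-q).max(-1)
for n,(x0,x1,y0,y1) in dict(greys=(322,362,224,262),flap=(192,252,290,316),bottle=(405,440,165,222),pot=(330,355,320,350),tape=(380,415,285,315)).items(): print(n,(D[y0:y1,x0:x1]>40).mean().round(3))
order.finish_job()
E
```

```text
flap depth change 0.038024902
greys 0.109
flap 0.0
bottle 0.0
pot 0.0
tape 0.0
the job is handed in; nothing more can be done
```

I took both broken red tiles out of the rack, pushed each edge-on through the flap opening with the fingertips holding the flap clear, and let them drop. The job was handed in at about 19 s.

**Last checks:**
- The flap is shut; its depth reading differs by about 0.04 mm from the start.
- Both red tiles are gone from the rack, and no red shows in the opening.
- The bottle, pot and tape area matches the first picture.
- Both grey tiles are still standing in their slots by eye. Their picture area changed by 11%, which I put down to the red tiles next to them being gone, but I did not measure it separately.
- The force readings I took at the box stayed around 6 N.

**Not confirmed or different from the text:**
- I could not see inside the box. That the tiles lie below 110 mm is inferred from them dropping out of view and the flap closing fully.
- The cameras put the real fingertips about 33 mm behind the reported TCP, although the text says the TCP is at the very end of the fingers. I worked from the camera value, and it held for both grasps and both insertions.
- The moves could not tilt the tool, so the tiles went in vertically on the high side of the low wall, with fingertips only about 15 mm deep. The text calls for a tilted entry, about 45 mm deep.

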